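Set up the kitchen scale and weigh the lemon

ROBOT

A 7-joint arm with a two-finger parallel gripper is mounted at the origin on a cart in front of the work surface, level with it; the furniture and walls round the work are solid. World frame = base frame: x ahead of the robot, y to its left, z up, the work surface at z = 0. Lengths are in m, angles in degrees, forces in N, time in s.
With the tool pointing down it reaches from about 0.425 to 0.875 m from the base axis. Payload 4.7 kg.
Tool frame: the origin (TCP) lies on the mounting face of the last link; the fingertips stand 182 mm ahead of it and the grasp point (between the pads) lies env.grip_depth ahead of it (env.grip_depth is the distance from the TCP to the grasp point, in m); x points along the fingers, y is the direction in which the jaws open and shut, and the axes are right-handed (so a half turn about x gives the same grasp; the last joint's range is limited). The gripper opens to 87 mm and grips with 3 to 60 N. Pads are 19 mm wide; open, the fingers measure 117 mm over their backs; the gripper's body (75 mm by 190 mm) begins 51 mm behind the grasp point.
Start: joints at [73.459, 18.392, -4.016, 83.108, 1.295, 78.541, -3.26], TCP at [0.194, -0.62, 0.405] pointing down, gripper open.
Joint ranges: [-163.93, 163.93], [-17.29, 119.83], [-79.2, 71.16], [3.27, 140.29], [-89.18, 269.18], [5.43, 117.66], [-154.24, 154.24]. Speed limits (degrees/s): [147.25, 147.25, 180, 180, 180, 180, 180].

INTERFACE

Orientations are given as [roll, pitch, yaw] about the fixed x, y, z axes, in that order (R = Rz(yaw) Ry(pitch) Rx(roll)).
In Python, from cell import sensors, viewer, env gives the robot as it stands.
- The arm moves only by the tool carry_out, never from a script. Its argument "moves" is a list of rows, each a list of 4 numbers: the shift along the world's x, y, z in cm, then the turn about the world's z in rad. In form: [[tx, ty, tz, spin], ...]. A call has 1 to 12 rows; each row shifts and turns the pose as measured when the row begins; what a row does not reach is not made up. A row lasts 1/10 s, in which the tool goes at most 50 mm and 8.59 degrees, less where a joint would pass 70% of its speed; a pose out of reach is approached as far as the arm can. A call with a gripper value outside its range is refused whole. "hand" is the finger opening in cm, from 0 to 8.7, set as the call begins (left out, the last holds). The fingers move at their own pace and stop on an object; "force" is the grip in N (left out, the last holds). Time passes only in rows, so rows that do not move let the fingers close. It gives the time, the measured TCP pose, the force and the opening at its end, in the units of the state.
- sensors.get_obs(): the state, without advancing time (a new reading comes with each control period).
- viewer.read_camera(name): name is "scene" or "top" or "wrist"; returns the picture (384x512x3 uint8, red, green, blue); there is no depth.
- viewer.camera_model(name): a dict with "K" (3x3 intrinsics, pixels), "extrinsics" (4x4, takes a point from world to camera coordinates). Camera axes: x right, y down, z forward; pixel columns grow to the right and rows downward; lengths in m; the calibration is good to about 2 mm. A picture is of the moment at which its call begins: read the wrist's pose just before it. camera_model takes no time and is no camera call; for the wrist camera it gives the pose at the moment of the call.
- env.sign_off(): hands the job in, once; it reports no verdict.
The state is a dict: "time_s": time; "qpos": joint angles; "joint_velocities": joint speeds; "effort": joint torques, N m; "tool_pos": TCP position; "tool_rot": TCP orientation; "force": force on the tool from outside, world axes, zero at the start; "wrist_torque": the same for the moment, N m; "grip_width": finger opening in m.
Only numpy, scipy, OpenCV 4.12 (cv2) and the standard library are available. Lean on these libraries where they do the work, as an engineer would, in place of code of your own. Each camera call takes 0.05 s, during which the arm holds its last target. There are 200 camera calls.

TASK

Weigh the lemon on the kitchen scale: first press the scale's larger button to switch it on, then lift only the smallest, top bowl off the nested pile and stand it upright in the middle of the scale's round platform, let go, press the scale's smaller button to zero it, and last lay the lemon in that bowl. Press the buttons fully, one at a time and in that order, and neither of them again once the next step is under way; lower the bowl and the lemon gently into place rather than dropping them, and leave the two larger bowls and the lime where they are.

Things in the scene. Friction and masses are not known exactly. Their poses are not given: they have to be found in the camera images.
- scale: flat white kitchen scale, fixed to the surface, 236 x 170 mm and 23 mm high; origin at the centre of its underside, x towards the back (platform), -x towards the front (buttons and dark display), y to its left, z up
- platform (a point): centre of the upper face of the scale's round steel platform, 136 mm in diameter, 30 mm above the table; 45 mm along the scale's +x from its origin
- power_button_top (a point): centre of the top of the larger grey push button (34 mm diameter) at the left end of the scale's front panel: the on switch; 82 mm along the scale's -x and 58 mm along its +y from its origin
- power_button (a joint): travel of the larger button, m: 0 up, 0.006 fully down; springs back; 4 N
- zero_button_top (a point): centre of the top of the smaller grey push button (22 mm diameter) at the right end of the scale's front panel: the zero button; 82 mm along the scale's -x and 58 mm along its -y from its origin
- zero_button (a joint): travel of the smaller button, m: 0 up, 0.006 fully down; springs back; 4 N
- bowl_small: smallest, top bowl of a nested pile of three white round bowls: rim 136 mm outer diameter, 70 mm high, wall 4 mm and nearly upright near the rim, foot 72 mm across, inner floor 5 mm up; 0.16 kg; origin at the centre of its underside, z up. In the pile its rim stands 17 mm above the next bowl's rim, so the rim can be pinched from above with the fingertips up to 15 mm below it
- bowl_mid: middle bowl of the pile: rim 166 mm outer diameter, 58 mm high, wall 4 mm; origin at the centre of its underside (5 mm above the table)
- bowl_large: lowest bowl of the pile: rim 196 mm outer diameter, 48 mm high, wall 4 mm; origin at the centre of its underside
- lemon: lemon lying on the table, 78 mm long (along its x), 55 mm wide (y), 56 mm high, 0.11 kg; origin at the centre of its underside as it lies at the start
- lemon_mid (a point): middle of the lemon, 28 mm above its origin
- lime: bystander: lime, 53 x 46 x 48 mm, loose, to be left alone; origin at the centre of its underside

How it is judged (in metres and radians):
On the way, in this order (a step that is already met when the one before it is completed fails the run):
1. the larger button is pressed (at least 3.5 of 6 mm) while the smallest bowl is still in the pile (value of joint power_button above 0.0035 m and distance of bowl_small from where it was at the start of the episode below 0.03 m), for 0.03 s.
2. the smallest bowl stands upright on the scale's platform, centred within 25 mm, at rest and let go (horizontal distance between bowl_small and platform below 0.025 m and z of bowl_small in the frame of platform between -0.008 and 0.008 m and angle between bowl_small's own z axis and vertical below 0.12 rad and linear speed of bowl_small below 0.03 m/s and contact force between each of the arm, the fingers and bowl_small below 0.1 N), for 0.2 s.
3. the smaller button is pressed (at least 3.5 of 6 mm) with the bowl on the platform and the lemon not yet in it (value of joint zero_button above 0.0035 m and horizontal distance between bowl_small and platform below 0.025 m and z of bowl_small in the frame of platform between -0.008 and 0.008 m and angle between bowl_small's own z axis and vertical below 0.12 rad and not (horizontal distance between lemon_mid and bowl_small below 0.045 m and z of lemon_mid in the frame of bowl_small between 0 and 0.055 m)), for 0.03 s.
4. the lemon lies in the bowl, on the scale, let go (horizontal distance between bowl_small and platform below 0.025 m and z of bowl_small in the frame of platform between -0.008 and 0.008 m and angle between bowl_small's own z axis and vertical below 0.12 rad and horizontal distance between lemon_mid and bowl_small below 0.045 m and z of lemon_mid in the frame of bowl_small between 0 and 0.055 m and contact force between the fingers and lemon below 0.1 N and linear speed of lemon below 0.05 m/s), for 0.2 s.
At the end, for the whole second after the job is handed in: Small bowl upright (0.12 rad) on the platform within 25 mm of its centre; lemon in it (middle within 45 mm of its axis, under 55 mm above its underside); both let go and at rest; both buttons up; the two larger bowls and the lime within 30 mm of their starts (all of step 4 and linear speed of bowl_small below 0.03 m/s and contact force between each of the arm, the fingers and bowl_small below 0.1 N and value of joint each of power_button, zero_button below 0.002 m and distance of each of bowl_mid, bowl_large, lime from where it was at the start of the episode below 0.03 m); the robot touches nothing.
It fails at once if both buttons down at once (value of joint each of power_button, zero_button above 0.0035 m).
It fails at once if the smaller button pressed while the small bowl is not on the platform, or with the lemon already in it (value of joint zero_button above 0.0035 m and (not (horizontal distance between bowl_small and platform below 0.025 m and z of bowl_small in the frame of platform between -0.008 and 0.008 m and angle between bowl_small's own z axis and vertical below 0.12 rad) or (horizontal distance between lemon_mid and bowl_small below 0.045 m and z of lemon_mid in the frame of bowl_small between 0 and 0.055 m))).
It fails at once if the larger button pressed when the small bowl has left the pile (value of joint power_button above 0.0035 m and distance of bowl_small from where it was at the start of the episode above 0.03 m).
It fails at once if the small bowl let fall on the scale from over about 3 cm, or the lemon into the bowl from over about 6 cm ((horizontal distance between bowl_small and platform below 0.06 m and contact force between the fingers and bowl_small below 0.1 N and linear speed of bowl_small above 0.75 m/s) or (horizontal distance between lemon_mid and bowl_small below 0.06 m and contact force between the fingers and lemon below 0.1 N and linear speed of lemon above 1.1 m/s)).
It fails at once if a larger bowl or the lime moved over 30 mm, or a larger bowl tipped ((distance of bowl_mid from where it was at the start of the episode above 0.03 m or angle between bowl_mid's own z axis and vertical above 0.4 rad) or (distance of bowl_large from where it was at the start of the episode above 0.03 m or angle between bowl_large's own z axis and vertical above 0.4 rad) or distance of lime from where it was at the start of the episode above 0.03 m).
It also fails if it takes over 64 s, if anything falls off the work surface, if the arm or the gripper's body presses on something with over 40 N, if the wrist force passes 120 N, or if a joint passes its speed limit or range.

## Working session

There is one attempt and no reset: what is moved stays moved. The work goes in short steps, Python scripts to look and compute and a tool call to move; the robot and the scene stay as the last step left them, time stands still between calls to the robot, and variables do not carry over. Pictures are saved under pics/ and viewed, about 8 in all and at most 12, crops included, and the job is handed in when it is done.

Besides the shell and the picture viewer there is one more tool, called after "Request:" by a JSON object that holds its "op" and its "data". carry_out: Moves the arm, as the interface text tells. Its arguments: {"type":"object","properties":{"moves":{"type":"array"},"hand":{"type":"number"},"force":{"type":"number"}},"required":["moves"]}

```bash
mkdir -p pics
python3 - <<'E'
from cell import sensors, viewer, env
import cv2, numpy as np
o=sensors.get_obs(); print(o['time_s'],o['tool_pos'],o['tool_rot'],o['grip_width'],env.grip_depth,o['force'])
for n in ['top','scene']:
    im=viewer.read_camera(n); m=viewer.camera_model(n)
    np.savez(f'{n}.npz',im=im,K=m['K'],E=m['extrinsics'])
    cv2.imwrite(f'pics/{n}0.png',cv2.resize(im[:,:,::-1],(768,576),interpolation=cv2.INTER_CUBIC))
    print(n,m)
E
```

```text
0.0 [ 0.19370138 -0.62024695  0.40367075] [-85.90146971  89.8896096  111.44573708] 0.08705375966989828 0.1635 [ 0.29970237 -0.08689799  0.56225195]
top {'K': array([[420.98112537,   0.        , 261.02256448],
       [  0.        , 420.98112537, 188.33074865],
       [  0.        ,   0.        ,   1.        ]]), 'extrinsics': array([[-7.22348970e-03, -9.99945607e-01, -7.52353414e-03,
        -1.39767607e-03],
       [-9.93755136e-01,  8.01614416e-03, -1.11294525e-01,
         5.28383919e-01],
       [ 1.11348781e-01,  6.67261584e-03, -9.93758987e-01,
         1.44696990e+00],
       [ 0.00000000e+00,  0.00000000e+00,  0.00000000e+00,
         1.00000000e+00]])}
scene {'K': array([[375.75521716,   0.        , 258.22922954],
       [  0.        , 375.75521716, 189.81323888],
       [  0.        ,   0.        ,   1.        ]]), 'extrinsics': array([[-0.90173278, -0.43224521,  0.0064857 ,  0.47510122],
       [-0.33246006,  0.68381931, -0.64950862,  0.22488158],
       [ 0.27631195, -0.58783945, -0.76032656,  1.02618286],
       [ 0.        ,  0.        ,  0.        ,  1.        ]])}
```

View pics/top0.png

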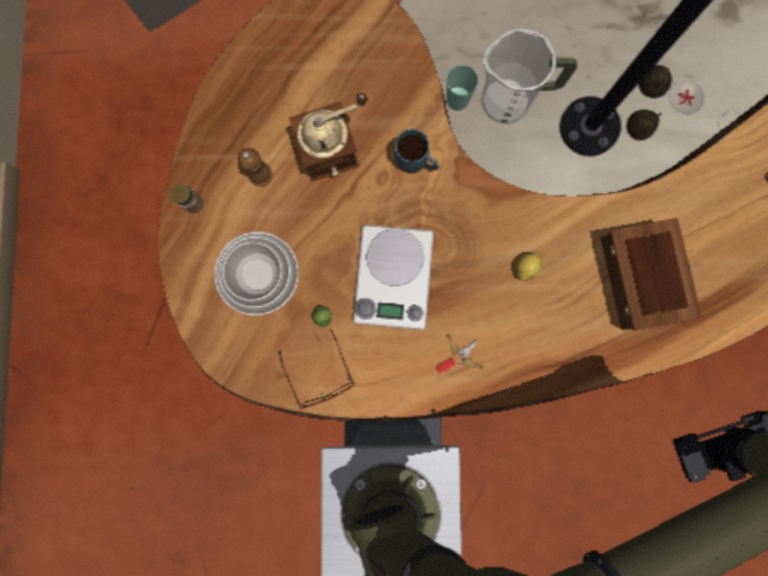

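View pics/scene0.png

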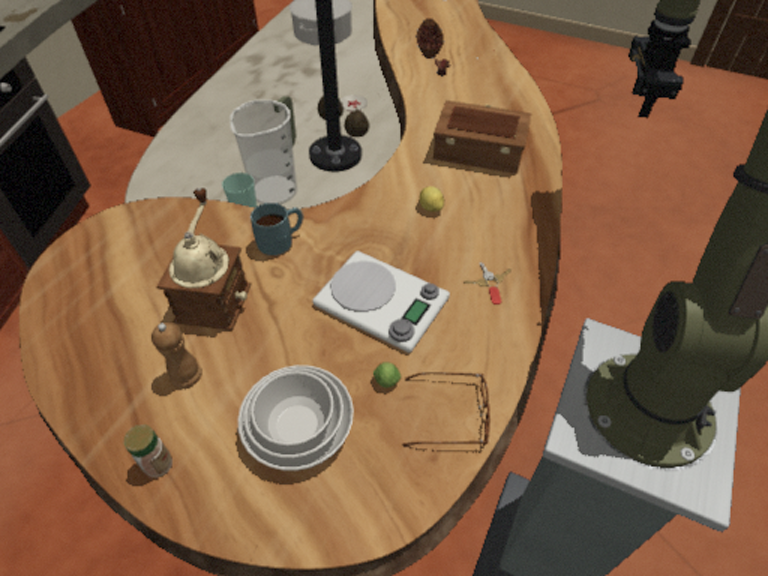

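The top view (768 px wide) shows the pile at (257,272), scale at (394,277) with the large button at (366,308) and the small one at (415,312), lemon at (527,265) and lime at (321,316). Next I'll take enlarged crops for precise measurement.

Run:
```python
import cv2, numpy as np
a=np.load('top.npz')['im'][140:240,135:375,::-1]; 
a=cv2.resize(a,None,fx=3.3333,fy=3.3333,interpolation=cv2.INTER_CUBIC)
s=np.load('scene.npz')['im'][110:320,150:320,::-1]
l=cv2.resize(s[0:125,50:170],None,fx=2.1,fy=2.1,interpolation=cv2.INTER_CUBIC)
b=cv2.resize(s[130:210,0:130],None,fx=3.3,fy=3.3,interpolation=cv2.INTER_CUBIC)
print(a.shape,l.shape,b.shape)
c=np.zeros((600,800,3),np.uint8); c[:a.shape[0],:a.shape[1]]=a[:,:800]
c[335:335+l.shape[0],:l.shape[1]]=l; c[335:335+b.shape[0],300:300+b.shape[1]]=b
cv2.imwrite('pics/crop1.png',c)
```

```text
(333, 800, 3) (262, 252, 3) (264, 429, 3)
```

View pics/crop1.png

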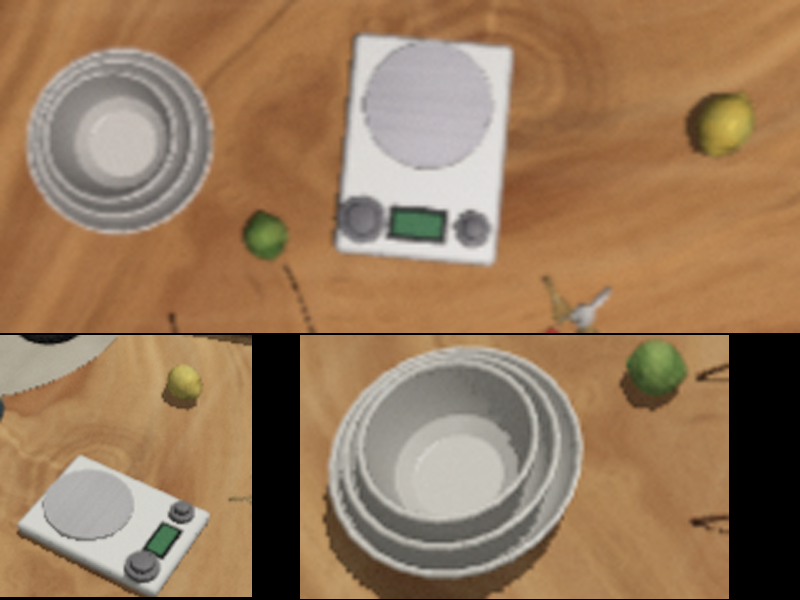

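The crop gives platform (428,105), large button (362,217), small button (472,229), large bowl rim centre (120,141), small rim about (112,137) and lemon (722,124), with its long axis diagonal. Projecting these to world coordinates:

```bash
cat > h.py <<'E'
import numpy as np
from cell import sensors, viewer, env
def ray(uv,z,K,E):
    R,t=E[:3,:3],E[:3,3]; c=-R.T@t; d=R.T@np.linalg.inv(K)@[uv[0],uv[1],1]
    return c+d*(z-c[2])/d[2]
def proj(p,K,E):
    q=K@(E[:3,:3]@np.asarray(p)+E[:3,3]); return q[:2]/q[2]
E
python3 - <<'E'
from h import *
T=np.load('top.npz');S=np.load('scene.npz')
t=lambda u,v,z:ray((135+u/3.3333-.35,140+v/3.3333-.35),z,T['K'],T['E']).round(4)
sl=lambda u,v,z:ray((200+u/2.1-.3,110+(v-335)/2.1-.3),z,S['K'],S['E']).round(4)
sb=lambda u,v,z:ray((150+(u-300)/3.3-.35,240+(v-335)/3.3-.35),z,S['K'],S['E']).round(4)
P=dict(plat=(428,105,.03),pow=(362,217,.028),zero=(472,229,.028),c1=(356,35,.023),c2=(512,47,.023),c3=(494,264,.023),c4=(336,248,.023),
 large=(120.5,141,.048),smL=(47,137,.08),smR=(177,137,.08),lemon=(722,124,.028),lime=(266,235,.024))
for k,v in P.items(): print(k,t(*v))
for k,v in dict(plat=(88,505,.03),pow=(142,564,.028),zero=(181,510,.028),lemon=(184,384,.028)).items(): print('scene',k,sl(*v))
for k,v in dict(smL=(359,445,.08),smR=(537,430,.08),smT=(448,360,.08),smB=(445,521,.08),large=(455,463,.048)).items(): print('scene',k,sb(*v))
E
```

```text
plat [ 0.5891 -0.013   0.03  ]
pow [0.4713 0.0571 0.028 ]
zero [ 0.4578 -0.0581  0.028 ]
c1 [0.6664 0.0633 0.023 ]
c2 [ 0.652 -0.103  0.023]
c3 [ 0.4212 -0.0809  0.023 ]
c4 [0.4392 0.0848 0.023 ]
large [0.5511 0.3078 0.048 ]
smL [0.5517 0.3758 0.08  ]
smR [0.5506 0.243  0.08  ]
lemon [ 0.5666 -0.3229  0.028 ]
lime [0.4534 0.1583 0.024 ]
scene plat [ 0.5894 -0.01    0.03  ]
scene pow [0.4726 0.0519 0.028 ]
scene zero [ 0.4618 -0.0631  0.028 ]
scene lemon [ 0.567  -0.3256  0.028 ]
scene smL [0.611  0.3456 0.08  ]
scene smR [0.497  0.2764 0.08  ]
scene smT [0.5904 0.2531 0.08  ]
scene smB [0.5207 0.3691 0.08  ]
scene large [0.5505 0.3144 0.048 ]
```

Request:
{"op": "carry_out", "data": {"moves": [[3.6,2.9,0,0],[3.6,2.9,0,0],[3.6,2.9,0,0],[3.6,2.9,0,0],[3.6,2.9,0,0],[3.6,2.9,0,0],[3.6,2.9,0,0],[3.6,2.9,0,0],[3.6,2.9,0,0],[0,0,0,0]]}}

```text
time_s: 1.1
tool_pos: [0.5225, -0.3459, 0.398]
tool_rot: [-67.8, 89.3, 129.1]
force: [1.0, 0.3, 0.8]
grip_width: 0.0868
```

Run:
```python
from h import *
import cv2
o=sensors.get_obs(); print(o['tool_pos'],o['tool_rot'])
m=viewer.camera_model('wrist'); im=viewer.read_camera('wrist'); K,E=m['K'],m['extrinsics']
np.savez('w1.npz',im=im,K=K,E=E)
print(-E[:3,:3].T@E[:3,3], E[2,:3], proj((.567,-.324,.028),K,E))
cv2.imwrite('pics/w1.png',im[:,:,::-1])
```

```text
[ 0.52254407 -0.34593958  0.39799294] [-67.7969656   89.34406653 129.10008718]
[ 0.59654909 -0.32261198  0.37789768] [-0.27475807 -0.07391607 -0.95866804] [252.42971464 113.24890696]
```

View pics/w1.png

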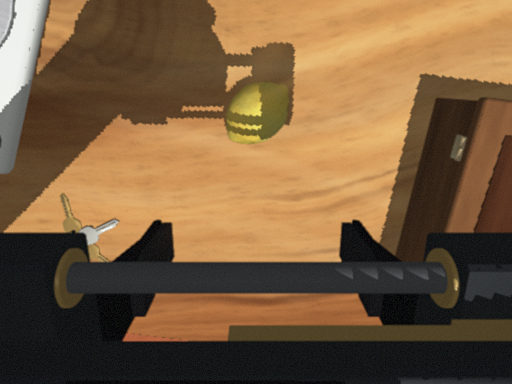

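The lemon is at about (257,112), against a predicted (252,113). Its long axis runs from (230,134) to (286,88).

Run:
```python
from h import *
d=np.load('w1.npz');K,E=d['K'],d['E']
for uv in [(257,112),(230,134),(286,88)]: print(ray(uv,.028,K,E).round(4))
h=__import__('cv2').cvtColor(d['im'],41)
mk=((h[...,0]>20)&(h[...,0]<33)&(h[...,1]>150)&(h[...,2]>40)).astype('uint8');mk[:60]=0;mk[160:]=0;mk[:,:200]=0;mk[:,310:]=0
v,u=np.nonzero(mk);P=np.array([ray(p,.028,K,E)[:2] for p in zip(u,v)])
c=P.mean(0);w,V=np.linalg.eigh(np.cov((P-c).T));print(len(u),c,2*np.sqrt(w),np.degrees(np.arctan2(V[1,1],V[0,1])))
T=np.load('top.npz');h=__import__('cv2').cvtColor(T['im'],41)
mk=((h[...,0]>22)&(h[...,0]<34)&(h[...,1]>130)).astype('uint8');mk[:160]=0;mk[195:]=0;mk[:,:335]=0;mk[:,370:]=0
v,u=np.nonzero(mk);P=np.array([ray(p,.028,T['K'],T['E'])[:2] for p in zip(u,v)])
c=P.mean(0);w,V=np.linalg.eigh(np.cov((P-c).T));print(len(u),c,2*np.sqrt(w),np.degrees(np.arctan2(V[1,1],V[0,1])))
```

```text
[ 0.5695 -0.3281  0.028 ]
[ 0.5402 -0.308   0.028 ]
[ 0.6002 -0.3487  0.028 ]
2011 [ 0.56964539 -0.32470943] [0.02414593 0.03999578] 151.39406362972176
196 [ 0.56811448 -0.32680419] [0.02567601 0.03231084] 132.96839404719336
```

Request:
{"op": "carry_out", "data": {"moves": [[-0.5,4.2,0,-0.148],[-0.5,4.2,0,-0.147],[-0.5,4.2,0,0],[-0.5,4.2,0,0],[-0.5,4.2,0,0],[-0.5,4.2,0,0],[-0.5,4.2,-2,0],[-0.5,4.2,-3,0],[-0.5,4.2,-3,0],[-0.5,2.4,-4,0],[0,0,-2.5,0],[0,0,0,0]], "hand": 0}}

```text
time_s: 2.35
tool_pos: [0.4584, 0.0494, 0.2474]
tool_rot: [-4.1, 89.5, 174.1]
force: [0.2, -0.8, -0.2]
grip_width: 0.0027
```

Request:
{"op": "carry_out", "data": {"moves": [[1.3,0.6,-1,0],[0,0,-0.8,0],[0,0,0,0]]}}

```text
time_s: 2.65
tool_pos: [0.4722, 0.0518, 0.2306]
tool_rot: [8.6, 89.5, -173.6]
force: [-0.8, -1.1, 0.8]
grip_width: 0.0004
```

Run:
```python
from h import *
import cv2
o=sensors.get_obs(); print(o['tool_pos'],o['tool_rot'],o['force'])
m=viewer.camera_model('wrist'); im=viewer.read_camera('wrist'); K,E=m['K'],m['extrinsics']
for p in [(.470,.056,.03),(.458,-.0597,.03),(.5895,-.013,.03)]:print(proj(p,K,E))
s=viewer.read_camera('scene')[150:240,180:310]
c=np.zeros((384,800,3),np.uint8);c[:,:512]=im[:,:,::-1];z=cv2.resize(s[:,:,::-1],(286,198),interpolation=cv2.INTER_CUBIC);c[:198,514:]=z
t=viewer.read_camera('top')[190:240,225:297];c[200:384,514:779]=cv2.resize(t[:,:,::-1],(265,184),interpolation=cv2.INTER_CUBIC)
cv2.imwrite('pics/w2.png',c)
```

```text
[0.47220905 0.05181858 0.23059764] [   8.57609362   89.50349522 -173.56310333] [-0.83319012 -1.12934234  0.75476953]
[249.74840266 226.97628904]
[449.38177421 239.05781421]
[385.20766715 -11.53559145]
```

View pics/w2.png

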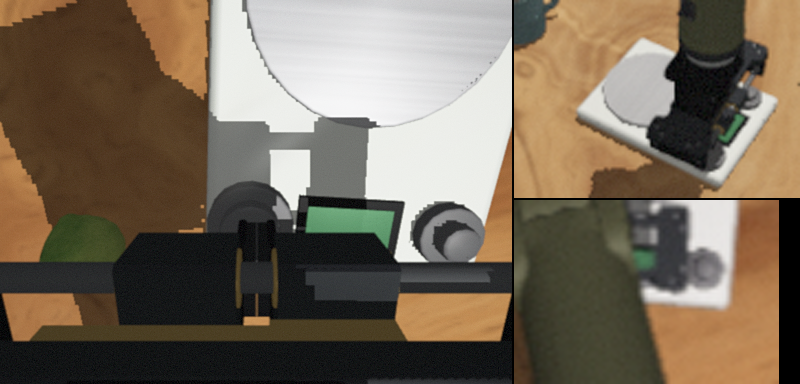

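The power button is centred at column ~250, next to the fingers at column 257, and matches the prediction. The zero button's collar is at (447,233) with its cap at (461,243), so the cap stands proud. I'll work out its height.

Run:
```python
from h import *
o=sensors.get_obs();print(o['tool_pos'])
m=viewer.camera_model('wrist');K,E=m['K'],m['extrinsics']
for z in (.025,.03,.035,.04,.045):print(z,proj((.458,-.0597,z),K,E).round(1),proj((.47,.056,z),K,E).round(1),ray((461,243),z,K,E).round(4),ray((447,233),z,K,E).round(4))
print(proj(np.array([.4706,.0518,.0486]),K,E))
```

```text
[0.47268754 0.05234121 0.23164475]
0.025 [444.5 236.2] [250.8 224.4] [ 0.4531 -0.0702  0.025 ] [ 0.4601 -0.0609  0.025 ]
0.03 [449.1 239.9] [250.7 227.8] [ 0.4557 -0.067   0.03  ] [ 0.4625 -0.058   0.03  ]
0.035 [453.8 243.8] [250.6 231.4] [ 0.4583 -0.0637  0.035 ] [ 0.4649 -0.055   0.035 ]
0.04 [458.8 247.8] [250.5 235.2] [ 0.4609 -0.0605  0.04  ] [ 0.4673 -0.052   0.04  ]
0.045 [464.1 252.1] [250.3 239.2] [ 0.4635 -0.0573  0.045 ] [ 0.4697 -0.049   0.045 ]
[258.18341122 240.92590654]
```

Request:
{"op": "carry_out", "data": {"moves": [[0,0.4,-0.3,0],[0,0,-0.4,0],[0,0,-0.3,0],[0,0,-0.3,0]]}}

```text
time_s: 3.2
tool_pos: [0.4731, 0.056, 0.2202]
tool_rot: [51.1, 89.8, -131.1]
force: [-0.3, 0.2, 3.8]
grip_width: 0.0005
```

Request:
{"op": "carry_out", "data": {"moves": [[0,0,-0.3,0],[0,0,-0.3,0],[0,0,-0.2,0],[0,0,0,0]]}}

```text
time_s: 3.6
tool_pos: [0.4739, 0.0571, 0.2202]
tool_rot: [54.9, 89.4, -127.3]
force: [-1.1, -0.3, 2.7]
grip_width: 0.0006
```

Request:
{"op": "carry_out", "data": {"moves": [[-0.2,0,-0.8,0],[0,0,-0.8,0]]}}

```text
time_s: 3.8
tool_pos: [0.4751, 0.0586, 0.2176]
tool_rot: [70.3, 89.0, -111.9]
force: [-37.1, -4.0, 95.3]
grip_width: 0.0007
```

Request:
{"op": "carry_out", "data": {"moves": [[0,0,0.3,0]]}}

```text
time_s: 3.9
tool_pos: [0.4757, 0.0592, 0.2238]
tool_rot: [75.2, 88.9, -107.0]
force: [-0.6, 0.2, 2.0]
grip_width: 0.0002
```

Request:
{"op": "carry_out", "data": {"moves": [[0,0,0.3,0]]}}

```text
time_s: 4.0
tool_pos: [0.4763, 0.0596, 0.2283]
tool_rot: [83.1, 88.9, -99.1]
force: [0.3, 0.3, -0.2]
grip_width: 0.0006
```

Request:
{"op": "carry_out", "data": {"moves": [[0,0,0.3,0]]}}

```text
time_s: 4.1
tool_pos: [0.4763, 0.0597, 0.2315]
tool_rot: [85.1, 88.9, -97.0]
force: [-0.1, 0.3, 0.0]
grip_width: 0.0007
```

Request:
{"op": "carry_out", "data": {"moves": [[0,0,4,0],[1.5,3.8,1.5,0],[1.5,3.8,0,0],[1.5,3.8,0,0],[1.5,3.8,0,0],[1.5,3.6,0,0],[0,0,0,0],[0,0,0,0]], "hand": 3}}

```text
time_s: 4.9
tool_pos: [0.5518, 0.2509, 0.2818]
tool_rot: [60.4, 88.8, -122.2]
force: [0.4, 0.1, 0.3]
grip_width: 0.0298
```

```bash
cat >> h.py <<'E'
from scipy.spatial.transform import Rotation as Ro
def tip():
    o=sensors.get_obs();R=Ro.from_euler('xyz',o['tool_rot'],degrees=True).as_matrix();p=np.array(o['tool_pos'])
    print('tcp',p.round(4),'tip',(p+.182*R[:,0]).round(4),'jaw',np.degrees(np.arctan2(R[1,1],R[0,1])).round(1),'axis',R[:,0].round(3),'w',round(o['grip_width'],4),'F',np.round(o['force'],1),o['time_s'])
E
python3 - <<'E'
from h import *
import cv2
tip()
m=viewer.camera_model('wrist'); im=viewer.read_camera('wrist'); K,E=m['K'],m['extrinsics']
for p in [(.553,.310,.08),(.553,.242,.08),(.621,.31,.08),(.553,.378,.08)]:print(proj(p,K,E))
cv2.imwrite('pics/w3.png',im[:,:,::-1]);np.savez('w3.npz',im=im,K=K,E=E)
E
```

```text
tcp [0.5518 0.2509 0.2818] tip [0.5497 0.2477 0.0999] jaw -92.6 axis [-0.011 -0.018 -1.   ] w 0.0298 F [0.4 0.1 0.3] 4.9
[147.8868169  224.92296839]
[266.25760078 219.01659406]
[129.65144279 103.41816615]
[ 29.10492945 230.84985566]
```

View pics/w3.png

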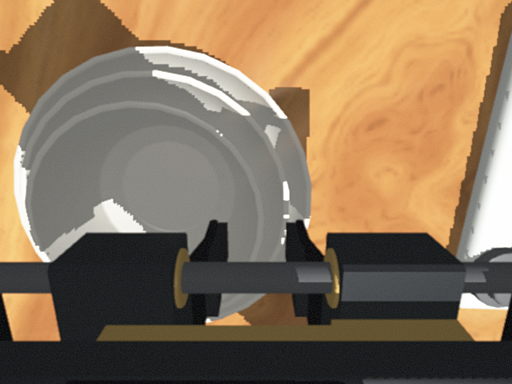

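The small bowl's rim is visible with its top at (142,102), right edge at (262,215) and left edge at (25,205). That puts its centre near (.553,.3125), and the fingers straddle the right wall, so I'll descend and pinch.

Request:
{"op": "carry_out", "data": {"moves": [[0.4,0,-1.2,0],[0,0,-1.2,0],[0,0,-0.8,0],[0,0,0,0]]}}

```text
time_s: 5.35
tool_pos: [0.5555, 0.2459, 0.2455]
tool_rot: [61.4, 88.6, -121.6]
force: [-0.8, 0.6, 0.7]
grip_width: 0.03
```

```bash
python3 -c "
from h import *
tip()"
```

```text
tcp [0.5555 0.2459 0.2455] tip [0.5531 0.242  0.0636] jaw -93.0 axis [-0.013 -0.021 -1.   ] w 0.03 F [-0.8  0.6  0.7] 5.35
```

Request:
{"op": "carry_out", "data": {"moves": [[0,0.4,0.3,0],[0,0,0,0]]}}

```text
time_s: 5.55
tool_pos: [0.5555, 0.2492, 0.2484]
tool_rot: [60.8, 88.5, -122.3]
force: [0.8, -0.1, 0.4]
grip_width: 0.0298
```

Request:
{"op": "carry_out", "data": {"moves": [[0,0,0,0],[0,0,0,0],[0,0,0,0],[0,0,0,0]], "hand": 0, "force": 25}}

```text
time_s: 5.95
tool_pos: [0.5559, 0.2497, 0.25]
tool_rot: [65.3, 88.6, -117.7]
force: [0.1, 0.1, 1.3]
grip_width: 0.0059
```

```bash
python3 -c "
from h import *
tip()"
```

```text
tcp [0.5559 0.2497 0.25  ] tip [0.5538 0.2459 0.0681] jaw -93.0 axis [-0.011 -0.021 -1.   ] w 0.0059 F [0.1 0.1 1.3] 5.95
```

Request:
{"op": "carry_out", "data": {"moves": [[0,0,1,0],[0,0,1.5,0],[0,0,2,0],[0,0,3,0],[0,0,3,0],[0,0,1,0],[0,0,0,0],[0,0,0,0]]}}

```text
time_s: 6.75
tool_pos: [0.5541, 0.249, 0.3725]
tool_rot: [65.4, 88.5, -117.6]
force: [-0.2, 0.5, -1.6]
grip_width: 0.0045
```

Run:
```python
from h import *
import cv2
tip()
t=viewer.read_camera('top')[120:260,130:310];s=viewer.read_camera('scene')[150:330,130:330]
c=np.zeros((420,800,3),np.uint8);z=cv2.resize(t[:,:,::-1],None,fx=2.2,fy=2.2,interpolation=2);c[:z.shape[0],:z.shape[1]]=z
z=cv2.resize(s[:,:,::-1],None,fx=2,fy=2,interpolation=2);c[:z.shape[0],400:400+z.shape[1]]=z
cv2.imwrite('pics/l1.png',c)
```

```text
tcp [0.5541 0.249  0.3725] tip [0.5518 0.2446 0.1905] jaw -93.0 axis [-0.012 -0.024 -1.   ] w 0.0045 F [-0.2  0.5 -1.6] 6.75
```

View pics/l1.png

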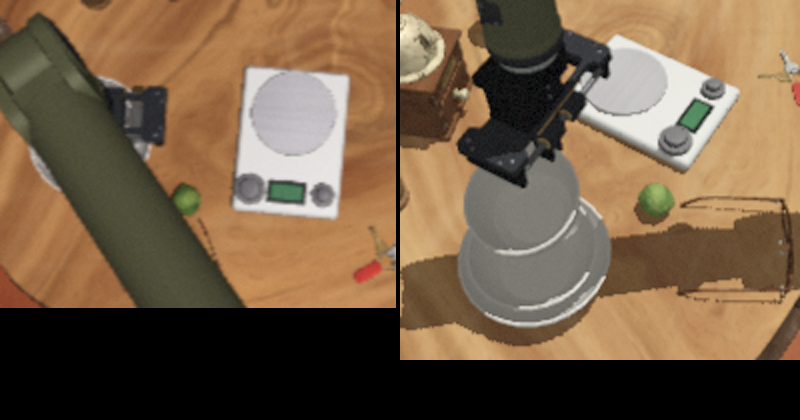

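Only the small bowl came up (load about 2 N), and the other two are still in place. Now over to the platform.

Request:
{"op": "carry_out", "data": {"moves": [[0.3,-2,0,0],[0.5,-3.8,0,0],[0.5,-4,0,0],[0.5,-4,0,0],[0.5,-4,0,0],[0.5,-4,0,0],[0.5,-4,0,0],[0.4,-3.6,0,0],[0.2,-2,0,0],[0,0,0,0],[0,0,0,0]]}}

```text
time_s: 7.95
tool_pos: [0.5861, -0.0774, 0.3538]
tool_rot: [29.1, 87.3, -153.5]
force: [-0.3, 0.7, -1.9]
grip_width: 0.0046
```

```bash
python3 -c "
from h import *
tip()"
```

```text
tcp [ 0.5861 -0.0774  0.3538] tip [ 0.5784 -0.0813  0.172 ] jaw -92.6 axis [-0.042 -0.021 -0.999] w 0.0046 F [-0.3  0.7 -1.9] 7.95
```

Request:
{"op": "carry_out", "data": {"moves": [[0.6,0.1,-1.5,0],[0.6,0.1,-1.5,0],[0,0,-1.5,0],[0,0,-1.3,0],[0,0,-0.6,0],[0,0,0,0],[0,0,0,0]]}}

```text
time_s: 8.65
tool_pos: [0.5991, -0.0688, 0.2828]
tool_rot: [25.9, 87.3, -156.2]
force: [-0.2, -0.2, 2.3]
grip_width: 0.0049
```

```bash
python3 -c "
from h import *
tip()"
```

```text
tcp [ 0.5991 -0.0688  0.2828] tip [ 0.5911 -0.0723  0.101 ] jaw -92.1 axis [-0.044 -0.019 -0.999] w 0.0049 F [-0.2 -0.2  2.3] 8.65
```

Run:
```python
from h import *
import cv2
s=viewer.read_camera('scene')[110:260,170:330];w=viewer.read_camera('wrist')
c=np.zeros((450,800,3),np.uint8);z=cv2.resize(s[:,:,::-1],None,fx=2.6,fy=2.6,interpolation=2);c[:z.shape[0],:z.shape[1]]=z
z=cv2.resize(w[:,:,::-1],(384,288),interpolation=2);c[:288,416:]=z
cv2.imwrite('pics/p1.png',c)
```

```text
(no output)
```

View pics/p1.png

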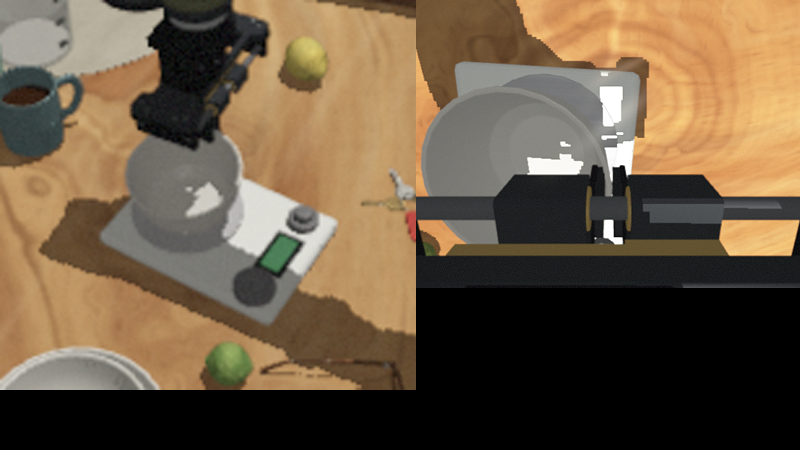

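The bowl is over the platform, sagging a little on its far side, with the far foot edge touching (+4 N). I'll lift slightly, shift to -y, and lower again in small steps.

Request:
{"op": "carry_out", "data": {"moves": [[0,-0.2,0.7,0],[0,-0.4,0,0],[0,0,-0.3,0],[0,0,-0.3,0],[0,0,0,0]]}}

```text
time_s: 9.25
tool_pos: [0.5991, -0.076, 0.2859]
tool_rot: [29.3, 87.3, -152.9]
force: [0.3, 0.6, 0.6]
grip_width: 0.0043
```

```bash
python3 -c "
from h import *
tip()"
```

```text
tcp [ 0.5991 -0.076   0.2859] tip [ 0.5916 -0.0799  0.1041] jaw -92.1 axis [-0.041 -0.021 -0.999] w 0.0043 F [0.3 0.6 0.6] 9.25
```

Request:
{"op": "carry_out", "data": {"moves": [[0,0,-0.4,0],[0,0,-0.4,0],[0,0,-0.4,0]]}}

```text
time_s: 9.55
tool_pos: [0.5999, -0.0789, 0.2755]
tool_rot: [36.9, 87.4, -145.4]
force: [-1.7, -4.5, 6.2]
grip_width: 0.0053
```

Request:
{"op": "carry_out", "data": {"moves": [[0,0,-0.4,0],[0,0,-0.4,0],[0,0,-0.4,0]]}}

```text
time_s: 9.85
tool_pos: [0.601, -0.0833, 0.2679]
tool_rot: [47.9, 87.2, -134.6]
force: [-3.3, -4.9, 20.2]
grip_width: 0.0062
```

```bash
python3 -c "
from h import *
tip()"
```

```text
tcp [ 0.601  -0.0833  0.2679] tip [ 0.5948 -0.0896  0.0861] jaw -92.5 axis [-0.034 -0.035 -0.999] w 0.0062 F [-3.3 -4.9 20.2] 9.85
```

Request:
{"op": "carry_out", "data": {"moves": [[-0.3,0.5,0.3,0],[-0.2,0.6,0,0],[0,0,0,0]]}}

```text
time_s: 10.15
tool_pos: [0.5973, -0.0726, 0.2732]
tool_rot: [52.9, 87.4, -129.7]
force: [1.2, 0.2, 1.4]
grip_width: 0.0054
```

```bash
python3 -c "
from h import *
tip()"
```

```text
tcp [ 0.5973 -0.0726  0.2732] tip [ 0.5921 -0.0789  0.0914] jaw -92.6 axis [-0.029 -0.035 -0.999] w 0.0054 F [1.2 0.2 1.4] 10.15
```

Request:
{"op": "carry_out", "data": {"moves": [[0,0,0,0],[0,0,0,0],[0,0,0,0],[0,0,0,0],[0,0,2,0],[0,0,4,0],[0,0,4,0],[0,0,3,0],[0,0,0,0]], "hand": 3}}

```text
time_s: 11.05
tool_pos: [0.5947, -0.0706, 0.4011]
tool_rot: [37.2, 87.2, -145.3]
force: [1.2, -0.5, 0.4]
grip_width: 0.0297
```

Run:
```python
from h import *
import cv2
tip()
s=viewer.read_camera('scene')[110:260,170:330]
m=viewer.camera_model('wrist');w=viewer.read_camera('wrist');K,E=m['K'],m['extrinsics'];np.savez('w4.npz',im=w,K=K,E=E)
for p in [(.5895,-.013,.1),(.5895,-.081,.1),(.5895,.055,.1),(.6575,-.013,.1),(.5895,-.013,.035)]:print(proj(p,K,E).round(1))
c=np.zeros((384,800,3),np.uint8);z=cv2.resize(s[:,:,::-1],None,fx=1.8,fy=1.8,interpolation=2);c[:z.shape[0],512:]=z
c[:,:512]=w[:,:,::-1]
cv2.imwrite('pics/p2.png',c)
```

```text
tcp [ 0.5947 -0.0706  0.4011] tip [ 0.5873 -0.0757  0.2193] jaw -92.5 axis [-0.04  -0.028 -0.999] w 0.0297 F [ 1.2 -0.5  0.4] 11.05
[178.3 174.5]
[259.  170.5]
[ 97.1 178.5]
[168.2  90.9]
[190.2 155.9]
```

View pics/p2.png

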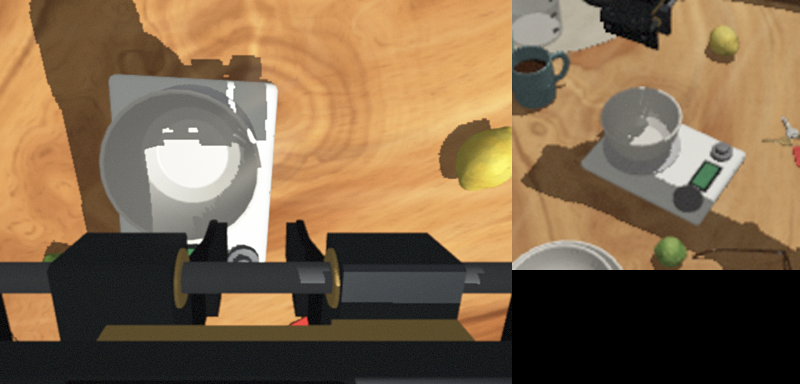

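The bowl rim spans columns 100–260 with its top at row 87, within about 3 mm of the prediction for a centred upright bowl, so it's placed and let go. Next is the zero button.

Request:
{"op": "carry_out", "data": {"moves": [[-4,0.5,0,0],[-4,0.5,0,0],[-4,0.5,0,0],[-0.5,0,-4,0],[0,0,-4,0],[0,0,-4,0],[0,0,-2.5,0],[0,0,0,0]], "hand": 0}}

```text
time_s: 11.95
tool_pos: [0.4574, -0.0564, 0.2332]
tool_rot: [20.7, 86.0, -161.9]
force: [-0.9, -0.5, 1.0]
grip_width: 0.0009
```

```bash
python3 -c "
from h import *
tip()"
```

```text
tcp [ 0.4574 -0.0564  0.2332] tip [ 0.4452 -0.0604  0.0517] jaw -92.5 axis [-0.067 -0.022 -0.998] w 0.0009 F [-0.9 -0.5  1. ] 11.95
```

Request:
{"op": "carry_out", "data": {"moves": [[0.8,0,0.2,0],[0.8,0,0.1,0],[0,0,0,0]]}}

```text
time_s: 12.25
tool_pos: [0.4749, -0.0564, 0.2372]
tool_rot: [20.1, 85.9, -162.5]
force: [0.1, 0.1, 0.1]
grip_width: 0.0009
```

```bash
python3 -c "
from h import *
tip()"
```

```text
tcp [ 0.4749 -0.0564  0.2372] tip [ 0.4627 -0.0603  0.0556] jaw -92.5 axis [-0.067 -0.021 -0.997] w 0.0009 F [0.1 0.1 0.1] 12.25
```

Request:
{"op": "carry_out", "data": {"moves": [[0,0,-0.5,0],[0,0,-0.3,0],[0,0,-0.3,0],[0,0,0,0]]}}

```text
time_s: 12.65
tool_pos: [0.4767, -0.0565, 0.2279]
tool_rot: [22.4, 86.2, -160.2]
force: [0.1, 0.2, 1.0]
grip_width: 0.0006
```

Request:
{"op": "carry_out", "data": {"moves": [[0,0,-0.4,0],[0,0,-0.4,0]]}}

```text
time_s: 12.85
tool_pos: [0.477, -0.0565, 0.2203]
tool_rot: [23.3, 86.3, -159.3]
force: [0.3, 1.1, 3.0]
grip_width: 0.0003
```

```bash
python3 -c "
from h import *
tip()"
```

```text
tcp [ 0.477  -0.0565  0.2203] tip [ 0.466  -0.0607  0.0387] jaw -92.6 axis [-0.061 -0.023 -0.998] w 0.0003 F [0.3 1.1 3. ] 12.85
```

Request:
{"op": "carry_out", "data": {"moves": [[-0.3,0,-0.4,0]]}}

```text
time_s: 12.95
tool_pos: [0.476, -0.0564, 0.2184]
tool_rot: [25.7, 86.5, -156.9]
force: [-1.8, 1.7, 34.2]
grip_width: 0.0003
```

Request:
{"op": "carry_out", "data": {"moves": [[0,0,-0.4,0]]}}

```text
time_s: 13.05
tool_pos: [0.4767, -0.0561, 0.2181]
tool_rot: [26.9, 86.4, -155.8]
force: [-16.1, 2.6, 47.7]
grip_width: 0.0008
```

Request:
{"op": "carry_out", "data": {"moves": [[0,0,4,0],[0,-2,4,0],[1.5,-4,2,-0.128],[1.5,-4,0,-0.128],[1.5,-4,0,-0.128],[1.5,-4,0,-0.126],[1.5,-4,0,0],[1.5,-4,0,0],[0,0,0,0],[0,0,0,0]], "hand": 8}}

```text
time_s: 14.05
tool_pos: [0.5663, -0.3252, 0.3197]
tool_rot: [28.9, 86.4, 176.1]
force: [-0.2, 1.8, 0.2]
grip_width: 0.0726
```

Run:
```python
from h import *
import cv2
tip()
m=viewer.camera_model('wrist');w=viewer.read_camera('wrist');K,E=m['K'],m['extrinsics'];np.savez('w5.npz',im=w,K=K,E=E)
print(proj((.5685,-.326,.028),K,E))
h=cv2.cvtColor(w,41);mk=((h[...,0]>20)&(h[...,0]<34)&(h[...,1]>150)&(h[...,2]>40)).astype('uint8')
n,l,st,ce=cv2.connectedComponentsWithStats(mk);i=1+np.argmax(st[1:,4]);print(st[i],ce[i])
v,u=np.nonzero(l==i);P=np.array([ray(p,.028,K,E)[:2] for p in zip(u,v)])
c=P.mean(0);W,V=np.linalg.eigh(np.cov((P-c).T));print(c,2*np.sqrt(W),np.degrees(np.arctan2(V[1,1],V[0,1])))
s=viewer.read_camera('scene')[110:260,170:330];cc=np.zeros((384,800,3),np.uint8);z=cv2.resize(s[:,:,::-1],None,fx=1.8,fy=1.8,interpolation=2);cc[:z.shape[0],512:]=z
cc[:,:512]=w[:,:,::-1]
cv2.imwrite('pics/w5.png',cc)
```

```text
tcp [ 0.5663 -0.3252  0.3197] tip [ 0.5549 -0.3244  0.1381] jaw -122.8 axis [-0.062  0.004 -0.998] w 0.0726 F [-0.2  1.8  0.2] 14.05
[245.75600102 160.61548533]
[ 214  112   62   91 2769] [242.03466956 156.13651138]
[ 0.57286474 -0.32528257] [0.02325746 0.0406971 ] 146.67901706177724
```

View pics/w5.png

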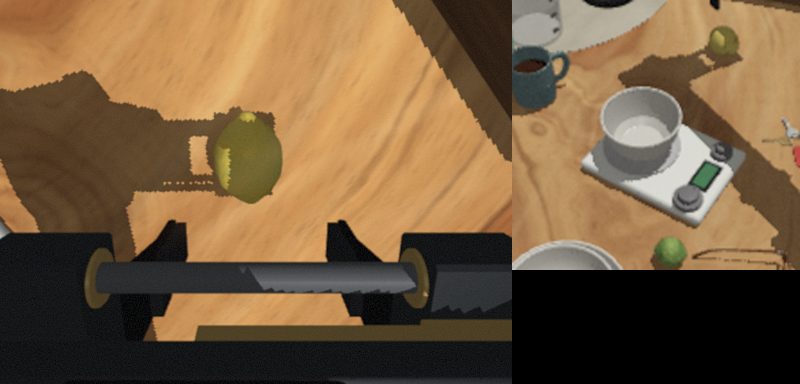

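The lemon spans (213..282, 110..204), centred at (248,157), with its long axis across the jaws. The bowl still stands on the platform and both buttons look up. Descending to grasp.

Request:
{"op": "carry_out", "data": {"moves": [[0.7,-0.1,-3,0],[0.7,-0.1,-3,0],[0,0,-2.5,0],[0,0,-1.5,0],[0,0,0,0]]}}

```text
time_s: 14.65
tool_pos: [0.5807, -0.3189, 0.2201]
tool_rot: [30.0, 86.6, 177.7]
force: [-0.4, 1.0, -0.2]
grip_width: 0.0799
```

```bash
python3 -c "
from h import *
tip()"
```

```text
tcp [ 0.5807 -0.3189  0.2201] tip [ 0.5699 -0.3185  0.0385] jaw -122.2 axis [-0.059  0.002 -0.998] w 0.0799 F [-0.4  1.  -0.2] 14.65
```

Request:
{"op": "carry_out", "data": {"moves": [[0,-0.5,0,0],[0,-0.4,-0.8,0],[0,0,-0.8,0],[0,0,0,0]]}}

```text
time_s: 15.05
tool_pos: [0.5818, -0.3284, 0.2075]
tool_rot: [33.2, 86.9, -179.0]
force: [-0.7, -0.6, 0.5]
grip_width: 0.08
```

```bash
python3 -c "
from h import *
tip()"
```

```text
tcp [ 0.5818 -0.3284  0.2075] tip [ 0.5721 -0.3285  0.0257] jaw -122.2 axis [-0.054 -0.001 -0.999] w 0.08 F [-0.7 -0.6  0.5] 15.05
```

Request:
{"op": "carry_out", "data": {"moves": [[-0.1,0.1,-0.6,0],[0,0,-0.3,0],[0,0,0,0]]}}

```text
time_s: 15.35
tool_pos: [0.5809, -0.3277, 0.1985]
tool_rot: [34.0, 87.0, -178.2]
force: [0.2, -0.9, -0.2]
grip_width: 0.0804
```

Request:
{"op": "carry_out", "data": {"moves": [[0,0,0,0],[0,0,0,0],[0,0,0,0],[0,0,0,0]], "hand": 3, "force": 15}}

```text
time_s: 15.75
tool_pos: [0.5811, -0.3277, 0.1988]
tool_rot: [34.4, 87.0, -177.8]
force: [-0.7, -0.2, 0.6]
grip_width: 0.0559
```

```bash
python3 -c "
from h import *
tip()"
```

```text
tcp [ 0.5811 -0.3277  0.1988] tip [ 0.5716 -0.3281  0.0171] jaw -122.2 axis [-0.052 -0.002 -0.999] w 0.0559 F [-0.7 -0.2  0.6] 15.75
```

Request:
{"op": "carry_out", "data": {"moves": [[0,0,1.5,0],[0,0,3,0],[0,0,4,0],[0,0,4,0],[0,0,3,0],[0.2,2,0.5,0],[0.3,4,0,0],[0.3,4,0,0],[0.3,4,0,0],[0.3,4,0,0],[0.3,4,0,0],[0,0,0,0]]}}

```text
time_s: 16.95
tool_pos: [0.5924, -0.0902, 0.3677]
tool_rot: [29.0, 86.9, 177.0]
force: [0.3, 0.2, -0.5]
grip_width: 0.0534
```

```bash
python3 -c "
from h import *
tip()"
```

```text
tcp [ 0.5924 -0.0902  0.3677] tip [ 0.5825 -0.0896  0.186 ] jaw -122.0 axis [-0.054  0.003 -0.999] w 0.0534 F [ 0.3  0.2 -0.5] 16.95
```

Request:
{"op": "carry_out", "data": {"moves": [[0.3,2.5,0,0],[0.3,2.5,0,0],[0.3,2.4,0,0],[0,0,0,0],[0,0,0,0]]}}

```text
time_s: 17.45
tool_pos: [0.5979, -0.0064, 0.3648]
tool_rot: [28.3, 86.5, 176.8]
force: [-0.4, -0.7, -1.1]
grip_width: 0.0537
```

Run:
```python
from h import *
import cv2
tip()
s=viewer.read_camera('scene')[90:260,170:330];w=viewer.read_camera('wrist')
cc=np.zeros((384,800,3),np.uint8);z=cv2.resize(s[:,:,::-1],None,fx=1.8,fy=1.8,interpolation=2);cc[:z.shape[0],512:]=z
cc[:,:512]=w[:,:,::-1]
cv2.imwrite('pics/w6.png',cc)
```

```text
tcp [ 0.5979 -0.0064  0.3648] tip [ 0.5868 -0.0058  0.1832] jaw -121.5 axis [-0.061  0.003 -0.998] w 0.0537 F [-0.4 -0.7 -1.1] 17.45
```

View pics/w6.png

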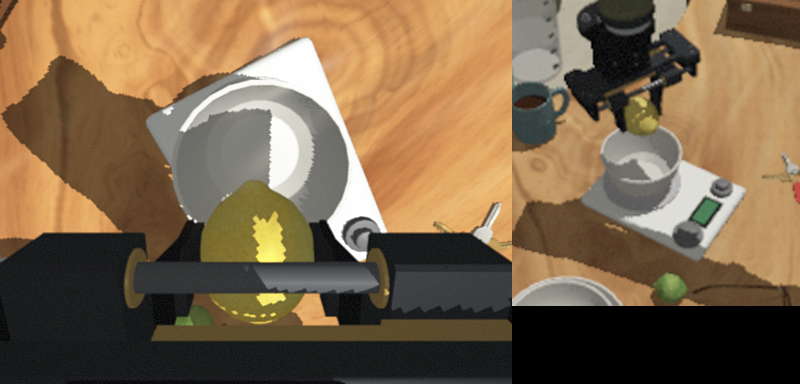

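The lemon is held between the pads at (257,250), above the bowl, which is undisturbed. Lowering it in.

Request:
{"op": "carry_out", "data": {"moves": [[0.3,-0.5,0,0],[0.3,-0.5,-2,0],[0,0,-2.5,0],[0,0,-2,0],[0,0,0,0]]}}

```text
time_s: 18.05
tool_pos: [0.6048, -0.0254, 0.2988]
tool_rot: [31.5, 86.7, 179.3]
force: [-0.6, 0.5, -1.1]
grip_width: 0.0537
```

```bash
python3 -c "
from h import *
tip()"
```

```text
tcp [ 0.6048 -0.0254  0.2988] tip [ 0.5943 -0.0252  0.1171] jaw -122.2 axis [-0.058  0.001 -0.998] w 0.0537 F [-0.6  0.5 -1.1] 18.05
```

Request:
{"op": "carry_out", "data": {"moves": [[-0.2,0.5,0,0],[-0.1,0.4,-1,0],[0,0,-1.5,0],[0,0,0,0]]}}

```text
time_s: 18.45
tool_pos: [0.6026, -0.0178, 0.2747]
tool_rot: [32.4, 86.9, -180.0]
force: [0.5, 0.2, -0.8]
grip_width: 0.0534
```

```bash
python3 -c "
from h import *
tip()"
```

```text
tcp [ 0.6026 -0.0178  0.2747] tip [ 0.5927 -0.0178  0.0929] jaw -122.4 axis [-0.054 -0.    -0.999] w 0.0534 F [ 0.5  0.2 -0.8] 18.45
```

Request:
{"op": "carry_out", "data": {"moves": [[0,0.3,-1,0],[0,0,-1,0],[0,0,0,0]]}}

```text
time_s: 18.75
tool_pos: [0.6028, -0.0142, 0.2533]
tool_rot: [32.4, 86.9, -179.9]
force: [-1.0, -0.0, -0.9]
grip_width: 0.0538
```

Request:
{"op": "carry_out", "data": {"moves": [[0,0,-0.5,0],[0,0,-0.3,0],[0,0,0,0]]}}

```text
time_s: 19.05
tool_pos: [0.6029, -0.0141, 0.2445]
tool_rot: [32.4, 86.9, 180.0]
force: [-0.3, 0.2, 0.0]
grip_width: 0.0539
```

```bash
python3 -c "
from h import *
tip()"
```

```text
tcp [ 0.6029 -0.0141  0.2445] tip [ 0.5932 -0.0141  0.0628] jaw -122.3 axis [-0.053  0.    -0.999] w 0.0539 F [-0.3  0.2  0. ] 19.05
```

Request:
{"op": "carry_out", "data": {"moves": [[0,0,0,0],[0,0,0,0],[0,0,0,0],[0,0,0,0]], "hand": 6.5}}

```text
time_s: 19.45
tool_pos: [0.6036, -0.0142, 0.246]
tool_rot: [32.7, 87.1, -179.7]
force: [-0.1, 0.1, -0.1]
grip_width: 0.0645
```

Request:
{"op": "carry_out", "data": {"moves": [[0,0,1,0],[0,0,1,0],[0,0,2,0],[0,0,4,0],[0,0,4,0],[0,0,4,0],[0,0,0,0]]}}

```text
time_s: 20.15
tool_pos: [0.6021, -0.0136, 0.4175]
tool_rot: [32.5, 87.3, -179.8]
force: [0.8, 1.0, 0.7]
grip_width: 0.0655
```

Run:
```python
from h import *
import cv2
tip()
s=viewer.read_camera('scene')[90:330,140:330]
m=viewer.camera_model('wrist');w=viewer.read_camera('wrist');K,E=m['K'],m['extrinsics']
for p in [(.5895,-.013,.1),(.5895,-.081,.1),(.5895,.055,.1),(.6575,-.013,.1),(.5895,-.013,.063)]:print(proj(p,K,E).round(1))
cc=np.zeros((384,800,3),np.uint8);z=cv2.resize(s[:,:,::-1],None,fx=1.51,fy=1.51,interpolation=2);cc[:z.shape[0],512:512+z.shape[1]]=z[:,:288]
cc[:,:512]=w[:,:,::-1]
cv2.imwrite('pics/w7.png',cc)
```

```text
tcp [ 0.6021 -0.0136  0.4175] tip [ 0.5934 -0.0136  0.2357] jaw -122.3 axis [-0.048 -0.    -0.999] w 0.0655 F [0.8 1.  0.7] 20.15
[253.9 171.5]
[320.3 130.7]
[191.7 209.7]
[210.3 105.9]
[253.1 160.9]
```

View pics/w7.png

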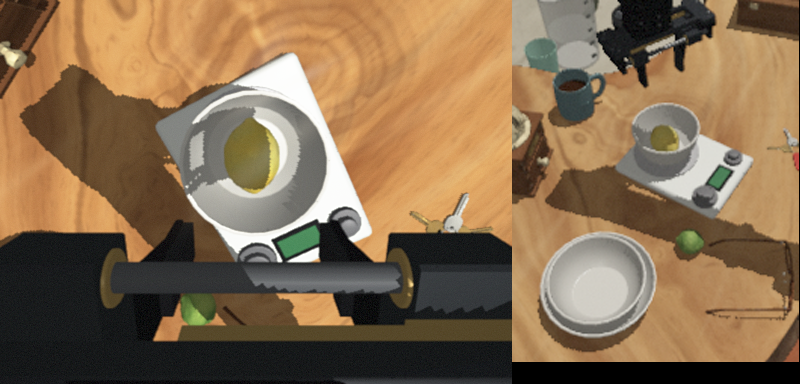

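The lemon lies in the bowl at (251,155), predicted (253,161). The bowl rim is centred near (254,162), predicted (254,171), so about 5–8 mm off the platform centre and upright. The larger bowls, the lime and both buttons look right, and the gripper is clear.

```bash
python3 -c "
from h import *
print(env.sign_off())"
```

```text
the job is handed in; nothing more can be done
None
```

The lemon is lying in the smallest bowl on the scale, and I handed the job in at about 20 s of the 64 s allowed. I got no verdict back.

**Steps done, in order:**
1. I pressed the larger button.
2. I moved only the small bowl onto the platform and let go.
3. I pressed the smaller button.
4. I laid the lemon in the bowl and withdrew.

**Final picture:**
- The bowl stands upright, about 5–8 mm from the platform centre (limit 25 mm), with the lemon near its middle.
- By eye, both buttons are up, and the two larger bowls and the lime have not moved.
- The gripper is open and well clear of everything.

**Worth noting:**
- **Button presses:** I judged travel from force and fingertip height, not from the joint values. I pushed both buttons to a hard stop. The larger one briefly read 95 N along z, about 102 N in all, against the 120 N wrist limit. The smaller one reached about 50 N.
- **Bowl placement:** the bowl sagged in the grip, so its far edge touched the platform first. I pressed it flat, peaking around 20 N, and moved it about 1 cm back towards the centre before letting go.
- **Tool tilt:** the tool drifted 2–4° off vertical during the run. I allowed for this when aiming the fingertips.

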